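# Change the profile piece in the clamping nest and lock the stop

## Robot

A 6-joint arm with a two-finger parallel gripper is mounted at the origin on the work surface. World frame = base frame: x ahead of the robot, y to its left, z up, the work surface at z = 0. Lengths are in m, angles in rad, forces in N, time in s.
With the tool pointing down it reaches from about 0.325 to 0.9 m from the base axis. Payload 6.1 kg.
Tool frame: the origin (TCP) lies midway between the tips of the shut fingers; the grasp point (between the pads) lies behind it (manip.grasp_offset is the z of the grasp point in the tool frame, in m); z points along the fingers, y is the direction in which the jaws open and shut (so a half turn about z gives the same grasp; the last joint's range is limited). The gripper opens to 85 mm and grips with 20 to 120 N. Pads are 22 mm wide; open, the fingers measure 114 mm over their backs; the gripper's body (76 mm by 85 mm) begins 54 mm behind the grasp point. The pads swing forward as they close: fully open they stand 13 mm farther back than shut.
Start: joints at [1.118, 0.22, 1.526, -0, 1.395, -0.126], TCP at [0.201, 0.592, 0.231] pointing down, gripper open.
Joint ranges: [-2.98, 2.98], [-0.91, 2.08], [0.09, 2.57], [-1.24, 4.39], [0.2, 2.65], [-2.68, 2.68]. Speed limits (rad/s): [2.57, 2.57, 3.01, 3.14, 3.14, 3.14].

## Interface

Orientations are given as a unit quaternion [x, y, z, w].
In Python, from station import manip gives the robot as it stands.
- The arm moves only by the tool arm_command, never from a script. Its argument "deltas" is a list of rows, each a list of 7 numbers: the gripper's target within -1 to 1 (fully open at 1, half-way at 0, shut at -1), then the shift along the tool's x, y, z in cm, then the turn, a rotation vector about the tool's x, y, z in degrees. In form: [[fingers, tx, ty, tz, rx, ry, rz], ...]. A call has exactly 10 rows; each row shifts and turns the commanded pose from where the row before left it, along the tool's axes as they then stand; what a row does not reach is not made up. A row lasts 1/8 s, in which the tool goes at most 62.5 mm and 10.7 degrees, less where a joint would pass 70% of its speed; a pose out of reach is approached as far as the arm can. A call with a gripper value outside its range is refused whole. The fingers move at their own pace and stop on an object; "newtons" is the grip in N (left out, the last holds). Time passes only in rows, so rows that do not move let the fingers close, or fill a call up. It gives the time, the measured TCP pose, the force and the opening at its end, in the units of the state.
- manip.observe(): the state, without advancing time (a new reading comes with each control period).
- manip.snapshot(name): name is "scene" or "top" or "wrist"; returns a dict with "img" (480x640x3 uint8, red, green, blue), "depth" (480x640 float32, m along the optical axis (not along the pixel's ray), 0 where there is no reading), "camera_matrix" (3x3 intrinsics, pixels), "dist_coeffs" ([k1, k2, p1, p2, k3] as OpenCV has them; the pictures are not rectified), "xyz" and "rotation" of the camera in the world. Camera axes: x right, y up, looking along -z (the intrinsics and any distortion apply to the point x, -y, -z); pixel columns grow to the right and rows downward; lengths in m; the calibration is good to about 2 mm. A picture is of the moment at which its call begins.
- manip.job_done(): hands the job in, once; it reports no verdict.
The state is a dict: "time_s": time; "joint_pos": joint angles; "joint_vel": joint speeds; "joint_torque": joint torques, N m; "tcp_pos": TCP position; "eef_rot": TCP orientation; "ft_force": force on the tool from outside, world axes, zero at the start; "moment": the same for the moment, N m; "finger_gap": finger opening in m.
Only numpy, scipy, OpenCV 4.12 (cv2) and the standard library are available. Lean on these libraries where they do the work, as an engineer would, in place of code of your own. Each camera call takes 0.05 s, during which the arm holds its last target. There are 200 camera calls.

## Task

Change over the work in the clamping nest: take the short piece of aluminium profile out of the nest and lay it in the grey tray, then lay the longest piece of profile flat in the nest's channel. Slide the stop along its rail until the piece is held snugly between the stop and the fixed end block, and only then flip the stop's cam lever fully over to the robot's side to lock it. Set the pieces down without dropping them and do not push the other things about.

Things in the scene. Friction and masses are not known exactly. Their poses are not given: they have to be found in the camera images.
- nest: Clamping nest fixed to the table: base plate 110 (x) x 350 (y) x 12 mm thick, origin at the centre of its underside. y runs along the rail, x points away from the robot (turned up to 0.5 rad). Two steel guide rails along y (6 mm wide, tops 20 mm above the table) leave a channel 46 mm wide centred on x = 0, its floor 12 mm above the origin; the sliding stop rides over them.
- end_face (a point): Point on the inner face of the fixed end block, mid-width, 40 mm above the table. The block is dark steel, 70 mm wide, 20 mm thick, its top 58 mm above the table; it stands at the nest's -y end, inner face at nest y = -150 mm.
- stop (a joint): Position of the sliding stop, m: 0 is farthest from the end block, growing toward it (nest -y), up to 0.2. Clear distance from stop face to end block is 0.230 minus this value: about 0.090 when snug on a 140 mm piece. About 4 N of friction; stays where left.
- stop_face (a point): Middle of the stop's front face (dark plate that meets the piece), 40 mm above the table. The stop is a grey block 70 mm wide (x) and 90 mm long (y), underside 24 mm and top 60 mm above the table, with the lever standing on top.
- stop_back (a point): Middle of the stop's flat rear end (nest +y side), 40 mm above the table; push here toward nest -y. The lever stands 62 mm in front of it.
- lever (a joint): Cam lever angle, rad; its hinge axis lies along the rail. At 0 it leans 0.6 rad from upright to the side away from the robot (nest +x), at 0.6 it is upright, at 2.1 (end of travel) it lies nearly level over the robot's side (nest -x), locked. Stays where left; about 2 N at the grip moves it. Fully over means above 1.95.
- lever_pivot (a point): Hinge axis of the cam lever, mid-width, 75 mm above the table, 28 mm behind the stop face.
- lever_tip (a point): End of the cam lever's black rubber grip, 110 mm from the hinge. The grip is 62 mm long, 20 mm wide (along the rail) and 14 mm thick; between it and the hinge is a steel bar 16 mm wide and 8 mm thick.
- long: The longest piece of slotted aluminium profile, 140 x 40 x 40 mm, about 0.2 kg, lying loose on the table to the robot's right beside a 100 mm piece; which of the two lies nearer to the nest varies. Its x axis runs along its length; origin at the centre of its underside.
- long_mid (a point): Centre of the longest piece (20 mm above its underside).
- old: The short piece of the same profile, 70 x 40 x 40 mm, about 0.1 kg, lying in the nest's channel at the start, along the rail. x axis along its length; origin at the centre of its underside.
- old_mid (a point): Centre of the short piece (20 mm above its underside).
- tray: Grey plastic tray, open on top, fixed, 170 (x) x 150 (y) x 35 mm high, walls 4 mm, floor about 4 mm thick, origin at the centre of its underside.
- medium: Bystander: a 100 x 40 x 40 mm piece of the same profile, lying near the longest one; x along its length, origin at the centre of its underside.
- cube1: Bystander: blue wooden cube, 45 mm, beyond the nest; origin at the centre of its underside.
- cube2: Bystander: yellow wooden cube, 45 mm, on the robot's side of the nest, to the left; origin at the centre of its underside.
- driver: Bystander: screwdriver lying on the table between robot and nest, under 250 mm long and 35 mm high.
- mug: Bystander: white mug, 76 mm across, 90 mm high, on the left; origin at the centre of its underside.
- camera: Bystander: black industrial camera with lens, 120 mm long, 50 mm high, lying beyond the nest; origin under its middle.
- spray: Bystander: white bottle, 60 mm across, 160 mm high, on the left, past the mug; origin at the centre of its underside.
- tape: Bystander: cardboard ring, 90 mm across, 25 mm high, at the far right behind the tray; origin at the centre of its underside.

How it is judged:
By the outcome, as a careful person would: the job done as asked, in the order asked, and still so for the second after the job is handed in, with the robot touching nothing.
It also fails if it takes over 70 s, if anything falls off the work surface, if the arm or the gripper's body presses on something with over 40 N, if the wrist force passes 120 N, or if a joint passes its speed limit or range.

## Working session

There is one attempt and no reset: what is moved stays moved. The work goes in short steps, Python scripts to look and compute and a tool call to move; the robot and the scene stay as the last step left them, time stands still between calls to the robot, and variables do not carry over. Pictures are saved under pics/ and viewed, about 8 in all and at most 12, crops included, and the job is handed in when it is done.

Besides the shell and the picture viewer there is one more tool, called after "Call:" as name(argument=value, ...) on one line, values as JSON. arm_command: Moves the arm, as the interface text tells. Its arguments: {"type":"object","properties":{"deltas":{"type":"array","items":{"type":"array","items":{"type":"number"}}},"newtons":{"type":"number"}},"required":["deltas"]}

```bash
ls; mkdir -p pics; cat > h.py <<'E'
import numpy as np, cv2
from scipy.spatial.transform import Rotation as R
from station import manip
def snap(n):
    s=manip.snapshot(n)
    r=np.array(s["rotation"],float)
    s["R"]=r if r.shape==(3,3) else R.from_quat(r).as_matrix()
    s["K"]=np.array(s["camera_matrix"]);s["D"]=np.array(s["dist_coeffs"]);s["t"]=np.array(s["xyz"])
    return s
def save(s,f,crop=None,k=1):
    im=s["img"][...,::-1]
    if crop: im=im[crop[1]:crop[3],crop[0]:crop[2]]
    cv2.imwrite("pics/"+f,cv2.resize(im,None,fx=k,fy=k))
def rays(s,uv):
    p=cv2.undistortPoints(np.array(uv,float).reshape(-1,1,2),s["K"],s["D"]).reshape(-1,2)
    return np.c_[p[:,0],-p[:,1],-np.ones(len(p))]@s["R"].T
def atz(s,uv,z):
    d=rays(s,uv);return s["t"]+d*((z-s["t"][2])/d[:,2])[:,None]
def cloud(s):
    h,w=s["depth"].shape
    u,v=np.meshgrid(np.arange(w),np.arange(h))
    d=rays(s,np.stack([u,v],-1).reshape(-1,2))
    return (s["t"]+d*s["depth"].reshape(-1,1)).reshape(h,w,3)
E
python3 - <<'E'
from h import *
for n in ["top","scene","wrist"]:
    s=snap(n);print(n,s["t"],s["R"].round(3).tolist(),s["K"][0,0],s["D"]);save(s,n+"0.png")
    np.savez("pics/"+n+"0.npz",**{k:s[k] for k in("img","depth","R","K","D","t")})
o=manip.observe();print(o,manip.grasp_offset)
E
```

```text
pics
top [0.39451956 0.11322071 1.15304872] [[0.003, 0.989, -0.147], [-1.0, 0.007, 0.027], [0.027, 0.147, 0.989]] 462.3898958553039 [-0.02532555  0.          0.          0.          0.        ]
scene [ 1.19646968 -0.801189    1.19326187] [[0.808, -0.403, 0.43], [0.589, 0.573, -0.57], [-0.017, 0.714, 0.7]] 583.7378027077483 [-0.04059632  0.          0.          0.          0.        ]
wrist [0.1258758  0.61946164 0.37287362] [[0.32, -0.901, -0.293], [0.947, 0.304, 0.102], [-0.003, -0.311, 0.951]] 414.55658411895826 [0.02080276 0.         0.         0.         0.        ]
{'time_s': 0.15, 'joint_pos': array([ 1.11791883e+00,  2.21078233e-01,  1.52734616e+00, -9.28326778e-06,
        1.39471179e+00, -1.26093464e-01]), 'joint_vel': array([ 1.42576329e-03, -2.11542572e-03, -3.71679712e-03, -7.45603148e-05,
       -6.34738157e-04, -4.63812463e-04]), 'joint_torque': array([ 7.54200264e-04, -4.97485006e+01, -3.89905536e+01, -1.71120755e-04,
        7.13850110e-03,  6.98503936e-05]), 'tcp_pos': array([0.20041962, 0.59149767, 0.23043108]), 'eef_rot': array([ 1.62665118e-01,  9.86681034e-01, -7.40957546e-04, -2.15928474e-04]), 'ft_force': array([-0.80981338, -0.40474805, -0.58402822]), 'moment': array([-0.01303069,  0.00070741, -0.02927537]), 'finger_gap': 0.08519066212542284} -0.0187
```

View pics/top0.png

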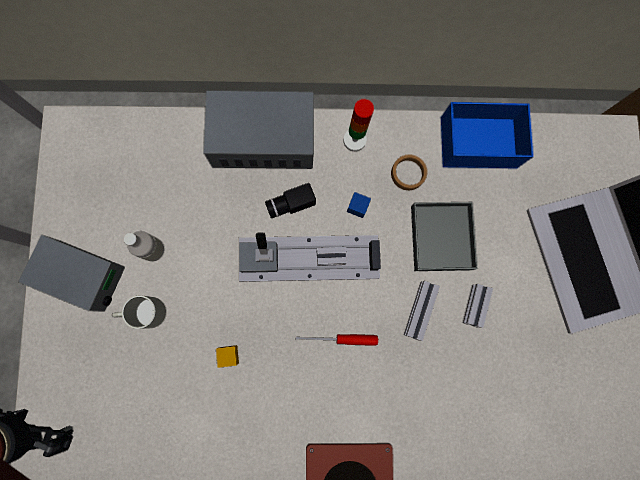

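View pics/scene0.png

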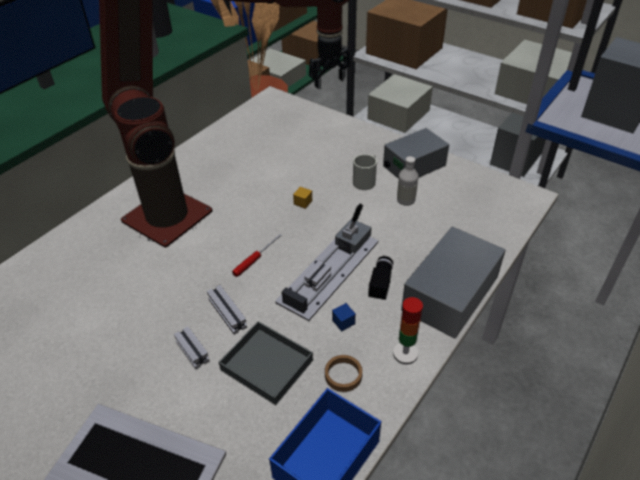

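The top view shows the nest (239–380, 235–282) with the lever at (261,243), the old piece at about (331,257), the end block at (375,255), and the tray at (444,236). The long piece is at (422,310) and the medium at (478,306). The scene view agrees with this.

```bash
python3 - <<'E'
from h import *
z=np.load("pics/top0.npz");s={k:z[k] for k in z.files}
c=cloud(s);save(s,"topc.png",(220,190,500,350),2.8)
def box(name,r,lo,hi):
    u0,v0,u1,v1=r;p=c[v0:v1,u0:u1].reshape(-1,3);p=p[(p[:,2]>lo)&(p[:,2]<hi)]
    q=cv2.minAreaRect(p[:,:2].astype(np.float32)*1000);print(name,len(p),np.round(q[0],1),np.round(q[1],1),round(q[2],1),"z",np.percentile(p[:,2],[5,50,95]).round(4))
box("table",(260,370,320,420),-.1,.1)
box("long",(398,275,445,345),.032,.06)
box("med",(458,280,500,335),.032,.06)
box("old",(300,240,360,275),.042,.07)
box("endb",(360,230,385,280),.05,.07)
box("stop",(230,230,285,285),.05,.068)
box("lever",(230,220,285,285),.08,.3)
box("plate",(230,225,390,290),.008,.016)
box("tray",(405,195,485,278),.028,.05)
box("trayfloor",(405,195,485,278),.001,.012)
p=c[220:285,230:285].reshape(-1,3);p=p[p[:,2]>.08];print(p[np.argsort(p[:,2])][::6].round(3).tolist())
E
```

```text
table 2992 [214.7 144.2] [116.6 143.4] 0.2 z [-0.0039 -0.0002  0.0033]
long 959 [ 417.4 -176.7] [ 41.8 140.5] 70.6 z [0.0334 0.0387 0.0426]
med 663 [ 428.6 -316. ] [42.4 99.9] 73.8 z [0.0334 0.0387 0.0428]
old 482 [548.   45.3] [40. 70.] 2.6 z [0.0443 0.0509 0.0548]
endb 250 [550.7 -60.7] [68.6 20.6] 1.9 z [0.0541 0.0573 0.0614]
stop 831 [543.  221.9] [69.6 88.8] 0.9 z [0.0567 0.06   0.0636]
lever 340 [553.9 204.3] [46.1 37.6] 0.1 z [0.0814 0.1061 0.1816]
plate 3408 [547.   98.6] [110.6 348.4] 1.5 z [0.0089 0.0121 0.0152]
tray 511 [ 602.8 -239.7] [171.1 152.2] 1.2 z [0.0293 0.034  0.0376]
trayfloor 3655 [ 607.7 -249.1] [208.7 218.1] 89.0 z [0.0013 0.0037 0.0077]
[[0.553, 0.191, 0.08], [0.531, 0.211, 0.08], [0.552, 0.221, 0.081], [0.547, 0.219, 0.081], [0.555, 0.195, 0.082], [0.545, 0.223, 0.082], [0.54, 0.223, 0.083], [0.533, 0.186, 0.083], [0.545, 0.186, 0.083], [0.538, 0.221, 0.084], [0.533, 0.202, 0.084], [0.535, 0.197, 0.084], [0.554, 0.216, 0.085], [0.533, 0.213, 0.085], [0.554, 0.193, 0.086], [0.533, 0.199, 0.086], [0.551, 0.218, 0.086], [0.552, 0.197, 0.087], [0.535, 0.215, 0.
[... 233 characters left out ...]
[0.548, 0.209, 0.108], [0.55, 0.204, 0.113], [0.552, 0.213, 0.116], [0.552, 0.199, 0.126], [0.552, 0.21, 0.13], [0.556, 0.2, 0.135], [0.555, 0.205, 0.137], [0.559, 0.196, 0.14], [0.566, 0.195, 0.143], [0.558, 0.206, 0.146], [0.558, 0.201, 0.149], [0.559, 0.214, 0.154], [0.561, 0.214, 0.157], [0.561, 0.209, 0.159], [0.562, 0.196, 0.163], [0.566, 0.215, 0.166], [0.561, 0.202, 0.168], [0.572, 0.196, 0.17], [0.564, 0.204, 0.175], [0.566, 0.214, 0.177], [0.577, 0.197, 0.178], [0.57, 0.203, 0.179], [0.568, 0.214, 0.18], [0.572, 0.199, 0.18], [0.57, 0.21, 0.181], [0.574, 0.212, 0.182], [0.576, 0.199, 0.183], [0.569, 0.199, 0.183], [0.395, 0.113, 1.153], [0.395, 0.113, 1.153], [0.395, 0.113, 1.153]]
```

View pics/topc.png

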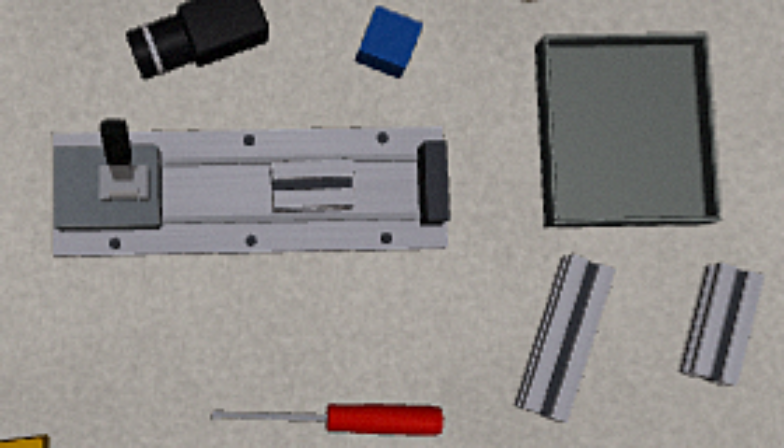

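The crop confirms the layout. The nest is turned about 1.5°, and the long piece is the left of the two profiles on the right. Measured heights and sizes match the text: long 140×41 with top at 39 mm, old 70×40 with top at 51 mm, end block 57 mm, stop 60 mm. Now I turn the tool and travel to above the old piece.

Call:
arm_command(deltas=[[1,0,0,0,0,0,7],[1,0,0,0,0,0,7],[1,0,0,0,0,0,7],[1,0,0,0,0,0,7],[1,0,0,0,0,0,7],[1,0,0,0,0,0,7],[1,0,0,0,0,0,7],[1,0,0,0,0,0,7],[1,0,0,0,0,0,7],[1,0,0,0,0,0,6.8]], newtons=40)

```text
time_s: 1.4
tcp_pos: [0.2005, 0.5917, 0.2308]
eef_rot: [0.699, 0.715, -0.0, 0.0]
ft_force: [0.3, 0.6, 0.6]
finger_gap: 0.0853
```

Call:
arm_command(deltas=[[1,-4,2.4,0,0,0,0],[1,-5,3,0,0,0,0],[1,-5,3,0,0,0,0],[1,-5,3,0,0,0,0],[1,-5,3,0,0,0,0],[1,-5,3,0,0,0,0],[1,-5,3,0,0,0,0],[1,-5,3,0,0,0,0],[1,-5,3,0,0,0,0],[1,-5,3,0,0,0,0]])

```text
time_s: 2.65
tcp_pos: [0.5078, 0.1079, 0.2313]
eef_rot: [0.698, 0.716, 0.0, -0.0]
ft_force: [1.1, 1.1, -0.7]
finger_gap: 0.0851
```

Call:
arm_command(deltas=[[1,-4,2.4,0,0,0,0],[1,-2.5,1.6,0,0,0,0],[1,0,0,0,0,0,0],[1,0,0,0,0,0,0],[1,0,0,0,0,0,0],[1,0,0,0,0,0,0],[1,0,0,0,0,0,0],[1,0,0,0,0,0,0],[1,0,0,0,0,0,0],[1,0,0,0,0,0,0]])

```text
time_s: 3.9
tcp_pos: [0.5488, 0.0457, 0.2313]
eef_rot: [0.698, 0.716, 0.0, 0.0]
ft_force: [0.3, -0.8, 0.1]
finger_gap: 0.0855
```

```bash
cat >> h.py <<'E'
def todo(x,y,z,yaw=None):
    o=manip.observe();M=R.from_quat(o["eef_rot"]).as_matrix();p=np.array(o["tcp_pos"])
    cy=np.degrees(np.arctan2(M[1,1],M[0,1]))
    print("t",round(o["time_s"],2),"tcp",p.round(4),"yaw",cy.round(2),"tilt",np.degrees(np.arccos(-M[2,2])).round(2),"F",np.round(o["ft_force"],1),"gap",round(o["finger_gap"],4),
     "delta tool cm",(M.T@(np.array([x,y,z])-p)*100).round(2), "dz-rot",None if yaw is None else round(cy-yaw,2))
def box(c,name,r,lo,hi):
    p=c.reshape(-1,3);p=p[(p[:,0]>r[0])&(p[:,0]<r[1])&(p[:,1]>r[2])&(p[:,1]<r[3])&(p[:,2]>lo)&(p[:,2]<hi)]
    if len(p)<10: print(name,"few",len(p));return
    q=cv2.minAreaRect(p[:,:2].astype(np.float32)*1000);print(name,len(p),np.round(q[0],1),np.round(q[1],1),round(q[2],1),"z",np.percentile(p[:,2],[5,50,95]).round(4))
E
python3 - <<'E'
from h import *
s=snap("wrist");save(s,"w1.png");c=cloud(s)
box(c,"old",(.5,.6,-.02,.12),.042,.07)
box(c,"endb",(.5,.6,-.09,-.03),.048,.07)
box(c,"rails",(.5,.6,-.04,.16),.017,.024)
box(c,"long",(.3,.5,-.3,-.05),.032,.06)
todo(.548,.0453,.022,1.5)
E
```

```text
old 4232 [548.7  45.7] [39.5 70.1] 2.3 z [0.0459 0.0518 0.0532]
endb 2025 [551.9 -59.9] [70.1 21. ] 1.3 z [0.0505 0.0579 0.0592]
rails 3415 [548.  60.] [ 92.6 199.9] 0.1 z [0.0186 0.0201 0.0213]
long 2726 [ 449.8 -186.8] [41.6 74.6] 70.5 z [0.034  0.0398 0.0413]
t 3.95 tcp [0.5488 0.0457 0.2313] yaw 1.47 tilt 0.0 F [ 0.2 -0.2  0.6] gap 0.0853 delta tool cm [-0.04 -0.08 20.93] dz-rot -0.03
```

View pics/w1.png

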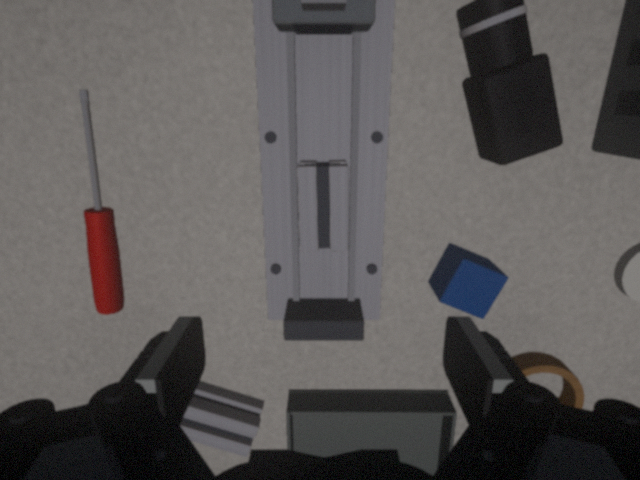

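The wrist picture shows the old piece (300–345, 160–250) centred in the channel and clear of the end block (285–365, 320). Both views agree to about 1 mm, so I descend, grip and lift.

Call:
arm_command(deltas=[[1,0,0,3.9,0,0,0],[1,0,0,5,0,0,0],[1,0,0,5,0,0,0],[1,0,0,4,0,0,0],[1,0,0,2,0,0,0],[1,0,0,1,0,0,0],[1,0,0,0,0,0,0],[-1,0,0,0,0,0,0],[-1,0,0,0,0,0,0],[-1,0,0,0,0,0,0]], newtons=40)

```text
time_s: 5.2
tcp_pos: [0.5497, 0.0457, 0.0235]
eef_rot: [0.698, 0.716, 0.001, 0.001]
ft_force: [0.8, -0.4, -1.2]
finger_gap: 0.0393
```

Call:
arm_command(deltas=[[-1,0,0,0,0,0,0],[-1,0,0,0,0,0,0],[-1,0,0,0,0,0,0],[-1,0,0,-1,0,0,0],[-1,0,0,-3,0,0,0],[-1,0,0,-4,0,0,0],[-1,0,0,-4,0,0,0],[-1,0,0,0,0,0,0],[-1,0,0,0,0,0,0],[-1,0,0,0,0,0,0]])

```text
time_s: 6.45
tcp_pos: [0.5475, 0.0458, 0.1405]
eef_rot: [0.698, 0.716, -0.001, -0.001]
ft_force: [0.7, 0.0, -2.2]
finger_gap: 0.0397
```

```bash
python3 - <<'E'
from h import *
s=snap("wrist");save(s,"w2.png");c=cloud(s)
box(c,"tray",(.5,.72,-.35,-.14),.025,.045)
s=snap("scene");save(s,"s2.png",(200,180,400,380),2)
todo(.603,-.240,.142,1.5)
E
```

```text
tray few 0
t 6.55 tcp [0.5478 0.0457 0.1408] yaw 1.47 tilt 0.16 F [-0.4 -0.6 -0.9] gap 0.0395 delta tool cm [-28.71   4.79  -0.14] dz-rot -0.03
```

View pics/w2.png

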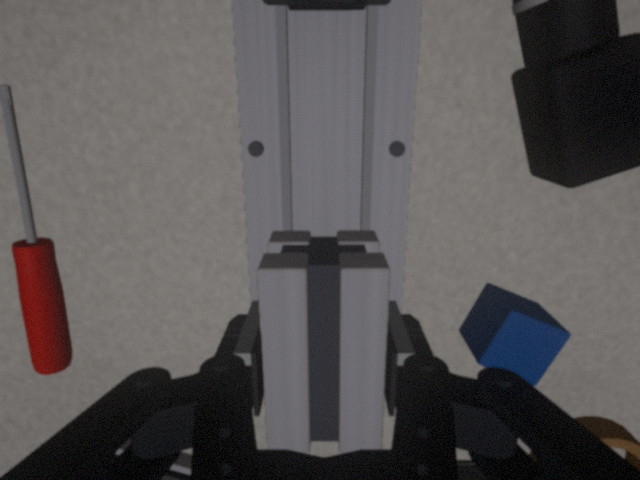

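The old piece is gripped level and square between the pads (260–390, 235–450). Next it goes to the tray.

Call:
arm_command(deltas=[[-1,-3.7,0.6,0,0,0,0],[-1,-5,0.9,0,0,0,0],[-1,-5,0.8,0,0,0,0],[-1,-5,0.8,0,0,0,0],[-1,-5,0.8,0,0,0,0],[-1,-3,0.5,0,0,0,0],[-1,-2,0.4,0,0,0,0],[-1,0,0,3,0,0,0],[-1,0,0,4,0,0,0],[-1,0,0,3,0,0,0]])

```text
time_s: 7.8
tcp_pos: [0.6033, -0.2388, 0.0398]
eef_rot: [0.698, 0.716, -0.0, -0.001]
ft_force: [-0.1, 0.9, -1.5]
finger_gap: 0.0394
```

Call:
arm_command(deltas=[[-1,0,0,1.3,0,0,0],[-1,0,0,0.5,0,0,0],[-1,0,0,0.3,0,0,0],[-1,0,0,0.2,0,0,0],[-1,0,0,0.1,0,0,0],[-1,0,0,0,0,0,0],[-1,0,0,0,0,0,0],[-1,0,0,0,0,0,0],[-1,0,0,0,0,0,0],[-1,0,0,0,0,0,0]])

```text
time_s: 9.05
tcp_pos: [0.6042, -0.24, 0.0183]
eef_rot: [0.698, 0.716, -0.0, -0.0]
ft_force: [-0.3, -0.1, -0.9]
finger_gap: 0.0392
```

```bash
python3 - <<'E'
from h import *
todo(.603,-.240,.0155,1.5)
E
```

```text
t 9.05 tcp [ 0.6042 -0.24    0.0183] yaw 1.48 tilt 0.0 F [-0.3 -0.1 -0.9] gap 0.0392 delta tool cm [-0.   -0.12  0.28] dz-rot -0.02
```

Call:
arm_command(deltas=[[-1,0,0,0.1,0,0,0],[-1,0,0,0.1,0,0,0],[-1,0,0,0.05,0,0,0],[-1,0,0,0,0,0,0],[-1,0,0,0,0,0,0],[-1,0,0,0,0,0,0],[-1,0,0,0,0,0,0],[-1,0,0,0,0,0,0],[-1,0,0,0,0,0,0],[-1,0,0,0,0,0,0]])

```text
time_s: 10.3
tcp_pos: [0.6042, -0.24, 0.0158]
eef_rot: [0.698, 0.716, 0.0, -0.0]
ft_force: [-0.0, -0.6, -2.1]
finger_gap: 0.0394
```

Call:
arm_command(deltas=[[-1,0,0,0.05,0,0,0],[-1,0,0,0.05,0,0,0],[-1,0,0,0.05,0,0,0],[-1,0,0,0,0,0,0],[-1,0,0,0,0,0,0],[-1,0,0,0,0,0,0],[-1,0,0,0,0,0,0],[-1,0,0,0,0,0,0],[-1,0,0,0,0,0,0],[-1,0,0,0,0,0,0]])

```text
time_s: 11.55
tcp_pos: [0.6043, -0.24, 0.0155]
eef_rot: [0.698, 0.716, -0.0, -0.0]
ft_force: [-3.8, 1.9, 6.9]
finger_gap: 0.0392
```

The piece has touched down (+7 N at the expected height). I release it, lift, and turn toward the long piece.

Call:
arm_command(deltas=[[0.5,0,0,0,0,0,0],[1,0,0,0,0,0,0],[1,0,0,0,0,0,0],[1,0,0,0,0,0,0],[1,0,0,-2,0,0,0],[1,0,0,-4,0,0,0],[1,0,0,-5,0,0,0],[1,0,0,-4,0,0,-8],[1,0,0,-2,0,0,-8],[1,0,0,0,0,0,-8]])

```text
time_s: 12.8
tcp_pos: [0.606, -0.2409, 0.1895]
eef_rot: [0.532, 0.847, 0.0, 0.004]
ft_force: [0.4, 1.1, 0.1]
finger_gap: 0.0855
```

Call:
arm_command(deltas=[[1,0,0,0,0,0,-8],[1,0,0,0,0,0,-8],[1,0,0,0,0,0,-8],[1,0,0,0,0,0,-8],[1,0,0,0,0,0,-8],[1,0,0,0,0,0,-5],[1,0,0,0,0,0,0],[1,0,0,0,0,0,0],[1,0,0,0,0,0,0],[1,0,0,0,0,0,0]])

```text
time_s: 14.05
tcp_pos: [0.6042, -0.24, 0.1844]
eef_rot: [0.17, 0.985, -0.0, 0.0]
ft_force: [-0.3, -0.5, 0.7]
finger_gap: 0.0859
```

```bash
python3 - <<'E'
from h import *
s=snap("wrist");c=cloud(s)
box(c,"old",(.53,.67,-.3,-.18),.032,.07)
s=snap("top");c=cloud(s);box(c,"old top",(.53,.67,-.3,-.18),.032,.07)
box(c,"long top",(.3,.5,-.26,-.09),.034,.06)
todo(.4174,-.1767,.18,70.6)
E
```

```text
old 5527 [ 605.2 -240.3] [40.4 70.1] 1.8 z [0.0377 0.0436 0.045 ]
old top 485 [ 603.8 -240.6] [40.7 71. ] 0.5 z [0.0356 0.0423 0.0463]
long top 870 [ 417.4 -177. ] [ 41.7 140.5] 70.8 z [0.0349 0.0392 0.0429]
t 14.15 tcp [ 0.6042 -0.2399  0.1843] yaw 70.46 tilt 0.01 F [ 0.4  0.2 -0.6] gap 0.085 delta tool cm [19.72 -0.29  0.43] dz-rot -0.14
```

The old piece lies flat in the tray, top at 43.6 mm. Now to above the long piece.

Call:
arm_command(deltas=[[1,3,0,0,0,0,0],[1,5,-0.1,0,0,0,0],[1,5,-0.1,0,0,0,0],[1,4,-0.1,0,0,0,0],[1,2.7,0,0,0,0,0],[1,0,0,0,0,0,0],[1,0,0,0,0,0,0],[1,0,0,0,0,0,0],[1,0,0,0,0,0,0],[1,0,0,0,0,0,0]])

```text
time_s: 15.4
tcp_pos: [0.4177, -0.177, 0.1841]
eef_rot: [0.169, 0.986, 0.0, -0.0]
ft_force: [-0.4, 1.2, 0.1]
finger_gap: 0.0855
```

```bash
python3 - <<'E'
from h import *
s=snap("wrist");c=cloud(s);save(s,"w3.png")
box(c,"long w",(.3,.52,-.26,-.09),.034,.06)
p=c.reshape(-1,3);p=p[(p[:,2]>.034)&(p[:,2]<.06)&(p[:,1]>-.26)&(p[:,1]<-.09)&(p[:,0]<.52)];print(p.min(0),p.max(0))
todo(.4174,-.1767,.010,70.6)
E
```

```text
long w 10065 [ 449.6 -177.5] [ 82.8 199.6] 62.9 z [0.0344 0.0397 0.041 ]
[ 0.34657186 -0.259821    0.034001  ] [ 0.51999716 -0.13502826  0.04255957]
t 15.45 tcp [ 0.4177 -0.177   0.1841] yaw 70.48 tilt 0.02 F [-0.3  0.2  0.6] gap 0.0856 delta tool cm [3.000e-02 1.000e-02 1.741e+01] dz-rot -0.12
```

View pics/w3.png

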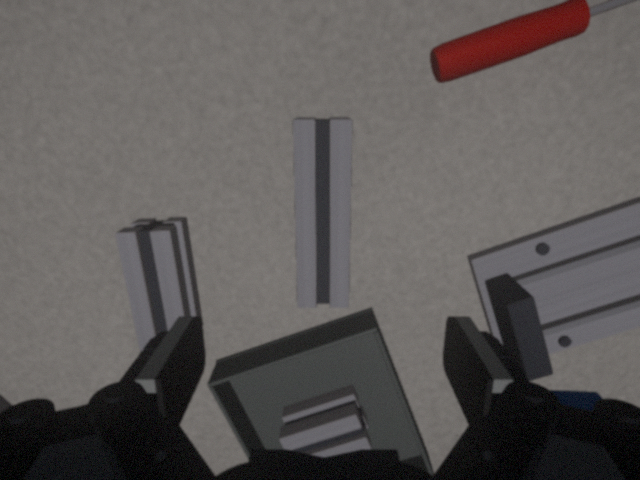

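The long piece (295–352, 118–306) is centred under the tool and aligned with it, and the old piece is visible in the tray. I descend and grip.

Call:
arm_command(deltas=[[1,0,0,3,0,0,0],[1,0,0,5,0,0,0],[1,0,0,4,0,0,0],[1,0,0,3,0,0,0],[1,0,0,1.5,0,0,0],[1,0,0,0.8,0,0,0],[1,0,0,0,0,0,0],[-1,0,0,0,0,0,0],[-1,0,0,0,0,0,0],[-1,0,0,0,0,0,0]], newtons=60)

```text
time_s: 16.7
tcp_pos: [0.4183, -0.1775, 0.0123]
eef_rot: [0.17, 0.986, -0.0, 0.001]
ft_force: [1.7, -1.5, -1.1]
finger_gap: 0.0388
```

Call:
arm_command(deltas=[[-1,0,0,0,0,0,0],[-1,0,0,0,0,0,0],[-1,0,0,0,0,0,0],[-1,0,0,-1,0,0,0],[-1,0,0,-3,0,0,0],[-1,0,0,-4,0,0,0],[-1,0,0,-4,0,0,0],[-1,0,0,-2,0,0,0],[-1,0,0,0,0,0,0],[-1,0,0,0,0,0,0]])

```text
time_s: 17.95
tcp_pos: [0.4167, -0.1764, 0.1501]
eef_rot: [0.17, 0.986, 0.0, -0.001]
ft_force: [-0.1, -0.1, -2.4]
finger_gap: 0.039
```

Call:
arm_command(deltas=[[-1,0,0,0,0,0,8],[-1,0,0,0,0,0,8],[-1,0,0,0,0,0,8],[-1,0,0,0,0,0,8],[-1,0,0,0,0,0,8],[-1,0,0,0,0,0,8],[-1,0,0,0,0,0,8],[-1,0,0,0,0,0,8],[-1,0,0,0,0,0,5],[-1,0,0,0,0,0,0]])

```text
time_s: 19.2
tcp_pos: [0.4165, -0.1763, 0.1496]
eef_rot: [0.698, 0.716, -0.0, -0.002]
ft_force: [-0.5, -0.4, -2.2]
finger_gap: 0.0391
```

```bash
python3 - <<'E'
from h import *
s=snap("wrist");c=cloud(s);p=c.reshape(-1,3)
o=manip.observe();t=o["tcp_pos"]
box(c,"long held",(t[0]-.05,t[0]+.05,t[1]-.1,t[1]+.1),t[2]+.012,t[2]+.04)
a=np.radians(1.5);n=np.array([.5475,.0988])
# end face from latest: block centre y-.060/-.0605 -> face +.01
for d in (-.075,): print(n+d*np.array([-np.sin(a),np.cos(a)]))
todo(.5495,.0235,.145,1.5)
E
```

```text
long held 45034 [ 415.4 -160. ] [ 65.2 115.9] 13.9 z [0.1712 0.1772 0.1813]
[0.54946327 0.0238257 ]
t 19.25 tcp [ 0.4167 -0.1764  0.1499] yaw 1.58 tilt 0.16 F [ 0.8  0.1 -3. ] gap 0.0392 delta tool cm [19.62 13.83  0.49] dz-rot 0.08
```

Call:
arm_command(deltas=[[-1,2,1.4,0,0,0,0],[-1,3.5,2.5,0,0,0,0],[-1,4,2.8,0,0,0,0],[-1,4,2.8,0,0,0,0],[-1,3.5,2.5,0,0,0,0],[-1,2,1.4,0,0,0,0],[-1,0.7,0.4,2,0,0,0],[-1,0,0,3,0,0,0],[-1,0,0,3,0,0,0],[-1,0,0,1,0,0,0]])

```text
time_s: 20.5
tcp_pos: [0.5471, 0.0231, 0.0574]
eef_rot: [0.698, 0.716, -0.002, -0.003]
ft_force: [-0.4, -0.2, -2.6]
finger_gap: 0.0388
```

Call:
arm_command(deltas=[[-1,0,0,0,0,0,0],[-1,0,0,0,0,0,0],[-1,0,0,0,0,0,0],[-1,0,0,0,0,0,0],[-1,0,0,0,0,0,0],[-1,0,0,0,0,0,0],[-1,0,0,0,0,0,0],[-1,0,0,0,0,0,0],[-1,0,0,0,0,0,0],[-1,0,0,0,0,0,0]])

```text
time_s: 21.75
tcp_pos: [0.5504, 0.0236, 0.0613]
eef_rot: [0.698, 0.716, -0.0, -0.0]
ft_force: [0.1, 1.4, -2.0]
finger_gap: 0.0392
```

```bash
python3 - <<'E'
from h import *
s=snap("wrist");save(s,"w4.png")
todo(.549,.0239,.0235,1.5)
E
```

```text
t 21.8 tcp [0.5504 0.0235 0.0613] yaw 1.48 tilt 0.0 F [-0.1 -0.3 -2.3] gap 0.0388 delta tool cm [ 0.04 -0.14  3.78] dz-rot -0.02
```

View pics/w4.png

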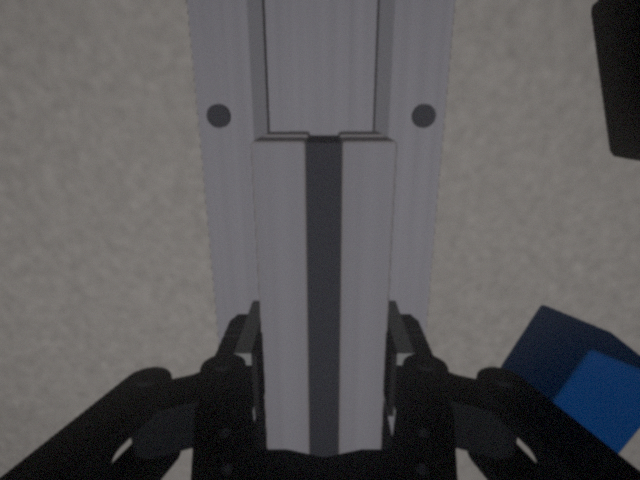

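The held piece (253–396) is about 3 px, or 1 mm, to the right of the channel centre (about 321) and parallel to it. I shift −1 mm and lower.

Call:
arm_command(deltas=[[-1,0.05,-0.12,0.5,0,0,0],[-1,0,0,1,0,0,0],[-1,0,0,1,0,0,0],[-1,0,0,0.6,0,0,0],[-1,0,0,0.3,0,0,0],[-1,0,0,0.2,0,0,0],[-1,0,0,0.1,0,0,0],[-1,0,0,0,0,0,0],[-1,0,0,0,0,0,0],[-1,0,0,0,0,0,0]])

```text
time_s: 23.05
tcp_pos: [0.5493, 0.024, 0.0245]
eef_rot: [0.698, 0.716, 0.0, 0.0]
ft_force: [-0.5, -0.0, -2.1]
finger_gap: 0.0394
```

Call:
arm_command(deltas=[[-1,0,0,0.05,0,0,0],[-1,0,0,0.05,0,0,0],[-1,0,0,0.05,0,0,0],[-1,0,0,0,0,0,0],[-1,0,0,0,0,0,0],[-1,0,0,0,0,0,0],[-1,0,0,0,0,0,0],[-1,0,0,0,0,0,0],[-1,0,0,0,0,0,0],[-1,0,0,0,0,0,0]])

```text
time_s: 24.3
tcp_pos: [0.5494, 0.024, 0.0243]
eef_rot: [0.698, 0.716, -0.0, 0.0]
ft_force: [-6.3, 0.8, 10.8]
finger_gap: 0.039
```

The piece is seated (10.8 N). I release and lift clear, then go over to behind the stop with the fingers shut.

Call:
arm_command(deltas=[[0.5,0,0,0,0,0,0],[1,0,0,0,0,0,0],[1,0,0,0,0,0,0],[1,0,0,0,0,0,0],[1,0,0,-2,0,0,0],[1,0,0,-4,0,0,0],[1,0,0,-5,0,0,0],[-1,0,0,-5,0,0,0],[-1,0,0,-2,0,0,0],[-1,2,0,0,0,0,0]])

```text
time_s: 25.55
tcp_pos: [0.5501, 0.0437, 0.205]
eef_rot: [0.699, 0.715, 0.001, 0.002]
ft_force: [0.9, 0.5, -0.6]
finger_gap: 0.0325
```

Call:
arm_command(deltas=[[-1,4,0,0,0,0,0],[-1,5,0,0,0,0,0],[-1,5,0,0,0,0,0],[-1,5,0,0,0,0,0],[-1,4,0,0,0,0,0],[-1,2.6,0,0,0,0,0],[-1,0,0,0,0,0,0],[-1,0,0,0,0,0,0],[-1,0,0,0,0,0,0],[-1,0,0,0,0,0,0]])

```text
time_s: 26.8
tcp_pos: [0.5422, 0.2991, 0.2028]
eef_rot: [0.698, 0.716, -0.0, 0.0]
ft_force: [-0.7, -0.5, -0.3]
finger_gap: 0.0002
```

```bash
python3 - <<'E'
from h import *
s=snap("top");c=cloud(s);save(s,"top5.png",(220,190,500,350),2.8)
box(c,"long",(.5,.6,-.047,.12),.042,.07)
box(c,"endb",(.5,.6,-.08,-.047),.05,.07)
s=snap("wrist");c=cloud(s)
box(c,"stop w",(.49,.6,.15,.29),.05,.065)
todo(.542,.300,.035,1.5)
E
```

```text
long 972 [549.1  25.2] [ 40.9 139.1] 1.7 z [0.0445 0.051  0.0549]
endb 250 [550.9 -61. ] [69.  20.5] 1.7 z [0.0534 0.0574 0.0606]
stop w 4648 [544.5 232.1] [70.  72.6] 1.7 z [0.0554 0.0599 0.0611]
t 26.9 tcp [0.5423 0.2993 0.203 ] yaw 1.41 tilt 0.02 F [ 0.   0.1 -0.5] gap 0.0003 delta tool cm [ 0.07 -0.04 16.8 ] dz-rot -0.09
```

View pics/top5.png

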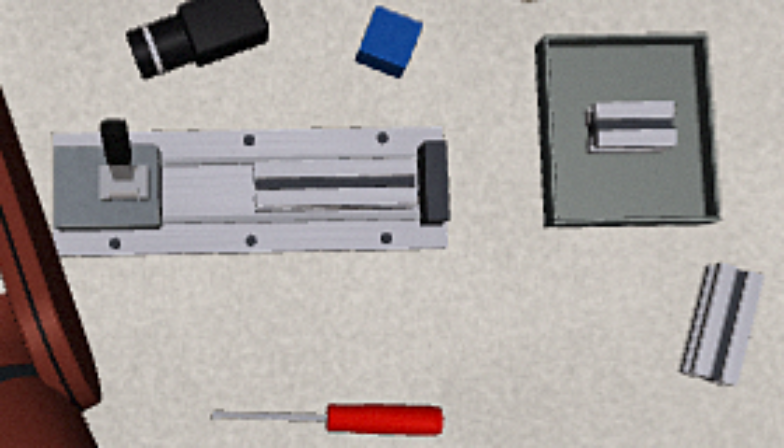

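The top view shows the long piece flat in the channel, (255–415, 165–212) in the crop, about 5 mm short of the end block, and the old piece flat in the tray. Now I lower behind the stop and push.

Call:
arm_command(deltas=[[-1,0,0,3.8,0,0,0],[-1,0,0,5,0,0,0],[-1,0,0,5,0,0,0],[-1,0,0,3,0,0,0],[-1,0,0,0,0,0,0],[-1,-1,0,0,0,0,0],[-1,-1,0,0,0,0,0],[-1,-0.5,0,0,0,0,0],[-1,-0.5,0,0,0,0,0],[-1,-0.5,0,0,0,0,0]])

```text
time_s: 28.15
tcp_pos: [0.544, 0.2654, 0.036]
eef_rot: [0.698, 0.716, 0.001, 0.0]
ft_force: [1.8, 3.9, 1.7]
finger_gap: -0.0001
```

Call:
arm_command(deltas=[[-1,-0.7,0,0,0,0,0],[-1,-0.7,0,0,0,0,0],[-1,-0.7,0,0,0,0,0],[-1,-0.7,0,0,0,0,0],[-1,-0.7,0,0,0,0,0],[-1,-0.7,0,0,0,0,0],[-1,-0.6,0,0,0,0,0],[-1,-0.6,0,0,0,0,0],[-1,-0.6,0,0,0,0,0],[-1,-0.4,0,0,0,0,0]])

```text
time_s: 29.4
tcp_pos: [0.5446, 0.2005, 0.0347]
eef_rot: [0.698, 0.716, -0.0, -0.0]
ft_force: [2.2, 4.1, 2.3]
finger_gap: 0.0003
```

Call:
arm_command(deltas=[[-1,-0.1,0,0,0,0,0],[-1,-0.1,0,0,0,0,0],[-1,-0.1,0,0,0,0,0],[-1,-0.1,0,0,0,0,0],[-1,-0.1,0,0,0,0,0],[-1,-0.1,0,0,0,0,0],[-1,-0.1,0,0,0,0,0],[-1,0,0,0,0,0,0],[-1,0,0,0,0,0,0],[-1,0,0,0,0,0,0]])

```text
time_s: 30.65
tcp_pos: [0.5447, 0.1941, 0.0347]
eef_rot: [0.698, 0.716, -0.0, -0.0]
ft_force: [2.6, 5.0, 0.1]
finger_gap: -0.0
```

Call:
arm_command(deltas=[[-1,-0.05,0,0,0,0,0],[-1,-0.05,0,0,0,0,0],[-1,-0.05,0,0,0,0,0],[-1,-0.05,0,0,0,0,0],[-1,0,0,0,0,0,0],[-1,0,0,0,0,0,0],[-1,0,0,0,0,0,0],[-1,0,0,0,0,0,0],[-1,0,0,0,0,0,0],[-1,0,0,0,0,0,0]])

```text
time_s: 31.9
tcp_pos: [0.5447, 0.1922, 0.0347]
eef_rot: [0.698, 0.716, 0.0, -0.0]
ft_force: [3.0, 4.5, -0.8]
finger_gap: 0.0001
```

Call:
arm_command(deltas=[[-1,-0.05,0,0,0,0,0],[-1,-0.05,0,0,0,0,0],[-1,-0.05,0,0,0,0,0],[-1,0,0,0,0,0,0],[-1,0,0,0,0,0,0],[-1,0,0,0,0,0,0],[-1,0,0,0,0,0,0],[-1,0,0,0,0,0,0],[-1,0,0,0,0,0,0],[-1,0,0,0,0,0,0]])

```text
time_s: 33.15
tcp_pos: [0.5448, 0.1907, 0.0347]
eef_rot: [0.698, 0.716, 0.0, -0.0]
ft_force: [2.2, 4.8, -0.3]
finger_gap: -0.0001
```

```bash
python3 - <<'E'
from h import *
s=snap("top");c=cloud(s)
box(c,"profile+stop",(.5,.6,-.045,.12),.042,.055)
box(c,"long",(.5,.6,-.049,.085),.042,.055)
box(c,"stop",(.49,.6,.08,.19),.056,.066)
todo(.5447,.19,.0347,1.5)
E
```

```text
profile+stop 900 [544.9  36.5] [ 54.5 163.6] 5.1 z [0.0444 0.0509 0.0541]
long 883 [549.  18.] [ 40.4 134.2] 1.4 z [0.0446 0.051  0.0542]
stop 371 [545.4 136. ] [70.5 88. ] 0.2 z [0.0573 0.0599 0.0632]
t 33.2 tcp [0.5447 0.1907 0.0347] yaw 1.48 tilt 0.02 F [2.3 5.5 1.4] gap 0.0 delta tool cm [-0.07 -0.   -0.  ] dz-rot -0.02
```

Call:
arm_command(deltas=[[-1,-0.05,0,0,0,0,0],[-1,-0.05,0,0,0,0,0],[-1,-0.05,0,0,0,0,0],[-1,-0.05,0,0,0,0,0],[-1,0,0,0,0,0,0],[-1,0,0,0,0,0,0],[-1,0,0,0,0,0,0],[-1,0,0,0,0,0,0],[-1,0,0,0,0,0,0],[-1,0,0,0,0,0,0]])

```text
time_s: 34.45
tcp_pos: [0.5448, 0.1887, 0.0346]
eef_rot: [0.698, 0.716, 0.0, -0.0]
ft_force: [1.8, 5.1, 0.7]
finger_gap: 0.0002
```

Call:
arm_command(deltas=[[-1,-0.05,0,0,0,0,0],[-1,-0.05,0,0,0,0,0],[-1,-0.05,0,0,0,0,0],[-1,-0.05,0,0,0,0,0],[-1,0,0,0,0,0,0],[-1,0,0,0,0,0,0],[-1,0,0,0,0,0,0],[-1,0,0,0,0,0,0],[-1,0,0,0,0,0,0],[-1,0,0,0,0,0,0]])

```text
time_s: 35.7
tcp_pos: [0.5448, 0.1886, 0.0347]
eef_rot: [0.698, 0.716, 0.001, -0.001]
ft_force: [3.1, 13.4, -1.6]
finger_gap: 0.0002
```

The stop is snug: 13.4 N with no further motion. I back off, lift, and go around to the far side of the lever.

Call:
arm_command(deltas=[[-1,0.5,0,0,0,0,0],[-1,1,0,-1,0,0,0],[-1,0.5,0,-4,0,0,0],[-1,0,0,-4,0,0,0],[-1,0,2,-2.5,0,0,0],[-1,0,4,0,0,0,0],[-1,0,3.5,0,0,0,0],[-1,0,0,0,0,0,0],[-1,0,0,0,0,0,0],[-1,0,0,0,0,0,0]])

```text
time_s: 36.95
tcp_pos: [0.6383, 0.209, 0.1498]
eef_rot: [0.698, 0.716, -0.0, -0.0]
ft_force: [0.2, -0.5, 0.1]
finger_gap: 0.0002
```

```bash
python3 - <<'E'
from h import *
s=snap("top");c=cloud(s);save(s,"top6.png",(220,190,500,350),2.8)
box(c,"stop",(.49,.6,.07,.2),.056,.066)
box(c,"lug",(.49,.6,.07,.2),.08,.092)
box(c,"grip",(.5,.7,.09,.14),.15,.2)
s=snap("wrist");c=cloud(s);box(c,"grip w",(.5,.7,.09,.14),.15,.2)
todo(.640,.1156,.150,1.5)
E
```

```text
stop 195 [545.3  94.8] [36.9 70.4] 78.7 z [0.0566 0.0597 0.0628]
lug 89 [546.7 107.7] [26.8 21. ] 0.2 z [0.0814 0.0847 0.09  ]
grip 95 [569.8 118. ] [20.  17.2] 0.8 z [0.1549 0.1783 0.1827]
grip w few 0
t 37.05 tcp [0.6387 0.209  0.15  ] yaw 1.5 tilt 0.02 F [-0.6  0.2 -0.3] gap 0.0002 delta tool cm [-9.34 -0.11  0.01] dz-rot -0.0
```

View pics/top6.png

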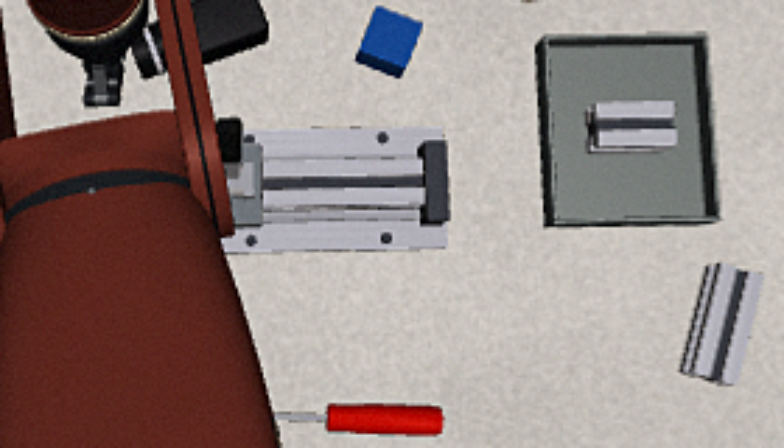

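The piece (262–423) fills the gap between the stop and the end block, and the lever grip is at y≈0.117. I move beside the lever and sweep it over along its arc.

Call:
arm_command(deltas=[[-1,-2.2,0,0,0,0,0],[-1,-4,0,0,0,0,0],[-1,-3,0,0,0,0,0],[-1,0,-1.5,0,0,0,0],[-1,0,-2,-0.2,0,0,0],[-1,0,-2,-0.3,0,0,0],[-1,0,-1.7,0,0,0,0],[-1,0,-1.2,0.05,0,0,0],[-1,0,-1.2,0.1,0,0,0],[-1,0,0,0,0,0,0]])

```text
time_s: 38.3
tcp_pos: [0.5448, 0.1142, 0.153]
eef_rot: [0.698, 0.716, -0.0, -0.0]
ft_force: [0.8, -0.2, 0.6]
finger_gap: 0.0003
```

Call:
arm_command(deltas=[[-1,0,-1.1,0.4,0,0,0],[-1,0,-1.1,0.5,0,0,0],[-1,0,-1,0.7,0,0,0],[-1,0,-0.9,0.8,0,0,0],[-1,0,-0.7,0.9,0,0,0],[-1,0,-0.7,1,0,0,0],[-1,0,-0.4,1,0,0,0],[-1,0,-0.3,1,0,0,0],[-1,0,0,0,0,0,0],[-1,0,0,0,0,0,0]])

```text
time_s: 39.55
tcp_pos: [0.4839, 0.1128, 0.0901]
eef_rot: [0.698, 0.716, -0.0, -0.0]
ft_force: [0.1, -0.2, 0.2]
finger_gap: -0.0001
```

Call:
arm_command(deltas=[[-1,0,0,0.1,0,0,0],[-1,0,0,0.1,0,0,0],[-1,0,0,0.1,0,0,0],[-1,0,0,0.1,0,0,0],[-1,0,0,0,0,0,0],[-1,0,0,0,0,0,0],[-1,0,0,0,0,0,0],[-1,0,0,0,0,0,0],[-1,0,0,0,0,0,0],[-1,0,0,0,0,0,0]])

```text
time_s: 40.8
tcp_pos: [0.484, 0.1128, 0.0867]
eef_rot: [0.698, 0.716, 0.0, 0.0]
ft_force: [-1.9, 0.0, 5.6]
finger_gap: 0.0001
```

```bash
python3 - <<'E'
from h import *
s=snap("wrist");save(s,"w7.png")
s=snap("scene");save(s,"s7.png",(230,200,430,350),4)
E
```

```text
(no output)
```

View pics/s7.png

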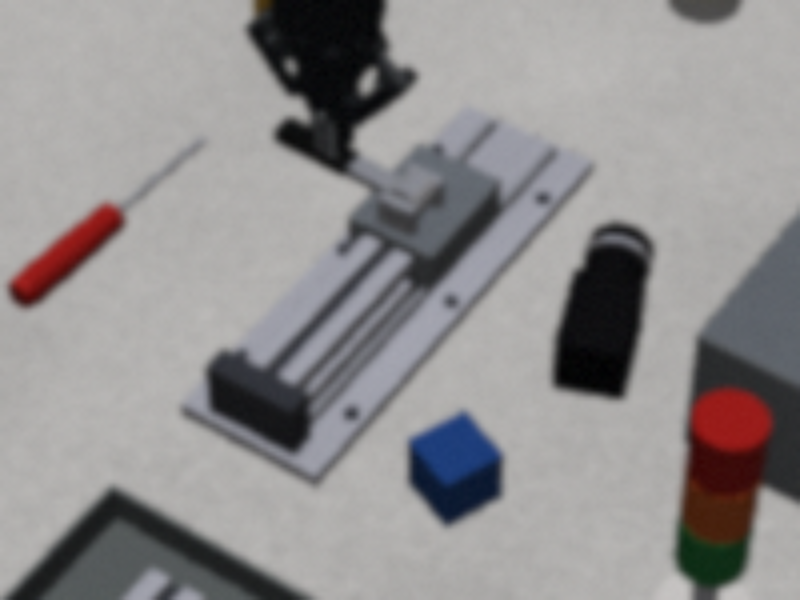

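The lever (280–400, 125–190) lies nearly level over the robot's side, with the fingertips on it. I press a little further to confirm the end of travel.

Call:
arm_command(deltas=[[-1,0,0,0.1,0,0,0],[-1,0,0,0.1,0,0,0],[-1,0,0,0,0,0,0],[-1,0,0,0,0,0,0],[-1,0,0,0,0,0,0],[-1,0,0,0,0,0,0],[-1,0,0,0,0,0,0],[-1,0,0,0,0,0,0],[-1,0,0,0,0,0,0],[-1,0,0,0,0,0,0]])

```text
time_s: 42.15
tcp_pos: [0.484, 0.1129, 0.0862]
eef_rot: [0.698, 0.716, -0.0, 0.0]
ft_force: [-7.9, -0.8, 18.2]
finger_gap: -0.0003
```

Hard stop: 18 N for 0.5 mm. I retreat and check.

Call:
arm_command(deltas=[[-1,0,0,-2,0,0,0],[-1,0,0,-4,0,0,0],[-1,0,0,-5,0,0,0],[-1,0,0,-4,0,0,0],[-1,4,-2,0,0,0,0],[-1,5,-2,0,0,0,0],[-1,5,-2,0,0,0,0],[-1,5,-2,0,0,0,0],[-1,5,-2,0,0,0,0],[-1,3,-1,0,0,0,0]])

```text
time_s: 43.4
tcp_pos: [0.3656, 0.382, 0.234]
eef_rot: [0.697, 0.717, 0.0, -0.0]
ft_force: [0.7, 0.3, 0.2]
finger_gap: 0.0
```

```bash
python3 - <<'E'
from h import *
z=np.load("pics/top0.npz");c0=cloud({k:z[k] for k in z.files})
s=snap("top");c=cloud(s);save(s,"top8.png",(200,130,520,370),2.5)
box(c,"stop",(.49,.6,.07,.2),.056,.066)
box(c,"long",(.5,.6,-.049,.082),.042,.055)
box(c,"endb",(.5,.6,-.08,-.047),.055,.07)
box(c,"old",(.53,.67,-.3,-.18),.034,.07)
for n,r,lo,hi in(("med",(.34,.52,-.4,-.26),.034,.06),("cube1",(.6,.7,.0,.09),.035,.06),("camera",(.6,.72,.07,.28),.03,.07)):
    box(c0,n+" before",r,lo,hi);box(c,n+" now",r,lo,hi)
p=c[...].reshape(-1,3);p=p[(abs(p[:,1]-.1145)<.006)&(p[:,0]>.42)&(p[:,0]<.53)&(p[:,2]>.065)&(p[:,2]<.12)]
f=np.polyfit(p[:,0],p[:,2],1);print(len(p),"slope",f,"x",p[:,0].min(),"lever angle ~",.6+np.pi/2-np.arctan(-f[0]))
todo(0,0,0)
E
```

```text
stop 782 [545.5 129.1] [70.2 98.3] 0.4 z [0.0568 0.06   0.0633]
long 865 [549.2  15.7] [ 40.6 129.3] 1.5 z [0.0443 0.0506 0.0543]
endb 216 [550.5 -60.8] [68.4 20.3] 1.7 z [0.0554 0.0577 0.0618]
old 481 [ 604.1 -240.5] [41.  70.1] 1.3 z [0.0362 0.0426 0.0467]
med before 611 [ 448.7 -314.3] [144.   66.7] 1.3 z [0.0347 0.0389 0.0428]
med now 611 [ 450.7 -313.5] [148.1  77.1] 6.7 z [0.0349 0.0389 0.0426]
cube1 before 28 [679.7  45.8] [95.4 16.2] 75.5 z [0.0365 0.046  0.0512]
cube1 now 28 [679.4  46.4] [94.6 17.5] 75.3 z [0.0398 0.0469 0.0509]
camera before 926 [686.6 147.2] [ 50.9 120.1] 20.2 z [0.0362 0.048  0.0525]
camera now 924 [686.  146.9] [ 50.7 120. ] 21.3 z [0.0358 0.048  0.0526]
216 slope [-0.10846981  0.13772856] x 0.4382236013960652 lever angle ~ 2.0627489482742734
t 43.45 tcp [0.3645 0.3844 0.234 ] yaw 1.64 tilt 0.16 F [-1.6 -0.4  0.2] gap 0.0001 delta tool cm [-37.43 -37.52  23.34] dz-rot None
```

View pics/top8.png

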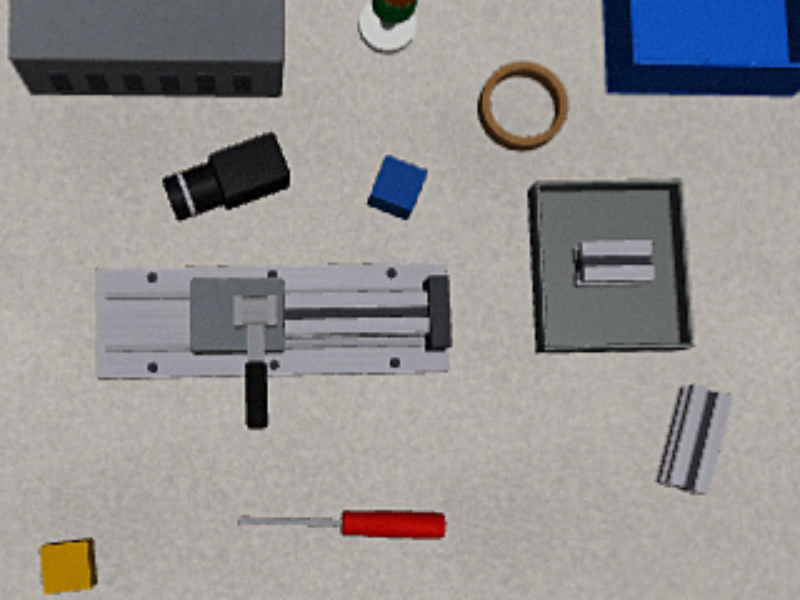

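The top view shows the lever (245–268, 325–428) over the robot's side, measured at about 2.06 rad and pressed to its end stop. The piece is held between the stop and the end block, the old piece is in the tray, and the bystanders are where they were. Handing in.

```bash
python3 -c "
from station import manip
print(manip.job_done())"
```

```text
the job is handed in; nothing more can be done
None
```

The changeover is done and handed in at about 43 s; no verdict was reported.

- **Short piece:** it was taken from the nest and set down in the tray under force contact. It lies flat, with its top at 43 mm.
- **Long piece:** it was set flat in the channel, about 5 mm short of the end block, and then carried home by the stop.
- **Stop:** it was pushed until the force rose from about 5 N to 13 N with no further motion, so the piece is snug.
- **Lever:** only after that was it swept over to the robot's side. It met its end stop at 18 N, and the top camera's depth gave about 2.06 rad against the 1.95 required.

**Last checks:** the robot touches nothing. The camera and blue cube measured within about 1 mm of where they started. The yellow cube and screwdriver look unmoved in the top picture, and so does the 100 mm piece. The mug and spray bottle were outside that final picture, and the arm only passed well above their area.

**Disagreements:**
- The final depth box for the stop came out 98 mm long instead of 90, because its window took in a neighbouring surface.
- The box for the 100 mm piece was spoiled by the tray wall in its window, both before and after, so it is no check on that piece.
- The end block's position differed by about 1 mm between the wrist and top views.

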